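# Set the portion gauge over the chopping board and hold it

## Robot

A 7-joint arm with a two-finger parallel gripper is mounted at the origin on a cart in front of the work surface, level with it; the furniture and walls round the work are solid. World frame = base frame: x ahead of the robot, y to its left, z up, the work surface at z = 0. Lengths are in m, angles in rad, forces in N, time in s.
With the tool pointing down it reaches from about 0.425 to 0.925 m from the base axis. Payload 6.8 kg.
Tool frame: the origin (TCP) lies midway between the tips of the shut fingers; the grasp point (between the pads) lies 19 mm behind it; z points along the fingers, y is the line along which they close (so a half turn about z gives the same grasp; the last joint's range is limited). The gripper opens to 85 mm and grips with 20 to 120 N. Pads are 22 mm wide; open, the fingers measure 114 mm over their backs; the gripper's body (76 mm by 85 mm) begins 54 mm behind the grasp point. The pads swing forward as they close: fully open they stand 13 mm farther back than shut.
Start: joints at [-1.248, 0.477, 0.022, 1.555, -0.011, 1.109, -0.083], TCP at [0.282, 0.613, 0.231] pointing down, gripper open.
Joint ranges: [-2.96, 2.96], [-0.34, 2.1], [-1.41, 1.46], [0.24, 2.44], [-1.37, 4.51], [0.17, 1.92], [-2.96, 2.96]. Speed limits (rad/s): [2.39, 2.39, 3.14, 3.14, 3.14, 3.14, 3.14].

## Interface

Orientations are given as a rotation vector (axis times angle).
In Python, from bench import r gives the robot as it stands. The module is installed in compiled form; this text tells all that it offers.
- The arm moves only by the tool apply_moves, never from a script. Its argument "rows" is a list of rows, each a list of 6 numbers: the shift along the tool's x, y, z scaled (see below), then the turn, a rotation vector about the tool's x, y, z scaled (see below). A call has 1 to 5 rows; each row is the pose to reach, as a shift and turn from the pose commanded when the call began, along the tool's axes at that moment; what a row does not reach only later rows make up. The controller multiplies each number of a shift by 0.25 m and each number of a turn by 90 degrees. A row lasts 1/8 s, in which the tool goes at most 62.5 mm and 10.7 degrees, less where a joint would pass 70% of its speed; a pose out of reach is approached as far as the arm can. A call with a number of a shift or a turn outside -1 to 1 is refused whole. A call with a gripper value outside its range is refused whole. "claw" is the opening, from 0 (shut) to 1 (fully open), set as the call begins (left out, the last holds). The fingers move at their own pace and stop on an object; "newtons" is the grip in N (left out, the last holds). Time passes only in rows, so rows that repeat a pose let the fingers close. It gives the time, the measured TCP pose, the force, the opening and the grip force at its end, in the units of the state.
- r.get_obs(): the state, without advancing time (a new reading comes with each control period).
- r.grab_frame(name): name is "side" or "top" or "wrist"; returns a dict with "pixels" (384x512x3 uint8, red, green, blue), "intrinsics" (3x3 intrinsics, pixels), "eye" and "attitude" of the camera in the world. Camera axes: x right, y up, looking along -z (the intrinsics and any distortion apply to the point x, -y, -z); pixel columns grow to the right and rows downward; lengths in m; the calibration is good to about 2 mm. A picture is of the moment at which its call begins. There is no depth.
- r.hand_in(): hands the job in; it is judged then, once.
Trained networks look in a picture, given as the dict that the camera call returned (one of the last four; its "shot" number tells which), for a name from the list of things; names that differ only in an ending like _2 or _b are one class to them, and where a whole thing is asked for, a point or a joint stands for the part that bears it (a point fixed in the world has none). Each returns a list of dicts, best first, with "conf" (0 to 1); they miss things now and then, are a little off and sometimes report something else, mostly with a low value. They report only what shows in the picture. A call takes as long as a camera call.
- r.search_frame(picture, thing): "rect" ([left, top, width, height] in pixels, round what is visible of it).
- r.outline_of(picture, thing): "pixels" (384x512 bool, what is visible of it) and "rect" ([left, top, width, height] in pixels, round what is visible of it).
- r.landmark_of(picture, thing): "point" ([column, row] in pixels: a listed point, or the origin of a listed thing).
The state is a dict: "clock": time; "joints": joint angles; "qvel": joint speeds; "tau": joint torques, N m; "tcp_pos": TCP position; "orientation": TCP orientation; "contact_force": force on the tool from outside, world axes, zero at the start; "moment": the same for the moment, N m; "grip_width": finger opening in m; "gripper_force": force on a finger pad.
Only numpy, scipy, OpenCV 4.12 (cv2) and the standard library are available. Lean on these libraries where they do the work, as an engineer would, in place of code of your own. Each camera call takes 0.05 s, during which the arm holds its last target. There are 200 camera calls.

## Task

Get the portion gauge ready for cutting: first swing its boom over the chopping board until it meets its stop pin, then squeeze the lock button on the side of the boom's head and draw the telescopic arm out until its pointer stands level with the marker clip on the scale. The arm springs back by itself, so finish while still holding the head there, button squeezed in and boom against its stop. Do not disturb the tomato, the small tin or the pepper shaker.

Things in the scene. Friction and masses are not known exactly. Their poses are not given: they have to be found in the camera images.
- gauge: the portion gauge's steel foot plate, 100 x 100 x 12 mm, screwed to the worktop, with a post 48 mm in diameter (50 mm high) on which the boom swings. Origin: middle of the underside, on the vertical swing axis. Its own -y axis is the direction of the boom when it is against its stop pin; its z is up. The fixed chopping board (200 x 280 x 15 mm) lies next to the plate on that -y side, its middle 250 mm from the swing axis.
- pivot (a point): point on the vertical swing axis, 75 mm above the worktop, level with the middle of the head. Axes as gauge.
- swing (a joint): angle of the boom about the vertical axis, rad: 0 = against the stop pin (boom along the foot plate's -y); it grows anticlockwise seen from above, up to 1.0, and starts between 0.4 and 0.8. Light friction (0.12 N m); it stays where it is left. The boom is an aluminium tube 40 mm wide, its top 92 mm above the worktop, reaching 165 mm from the axis.
- extension (a joint): how far the telescopic arm is drawn out of the boom, m: 0 = home, up to 0.115. It is locked at home until the button is squeezed in. A spring pulls it home with 2 N at 0 and 3.5 N at 0.1 m; nothing holds it out but the hand.
- button (a joint): travel of the spring lock button, m: 0 = out (locked), 0.005 = fully in; the lock is free from 0.0033. 3.5 N to start it, 7 N fully in. It must stay in for the arm to pass the lock; when let go it comes out again.
- head (a point): middle of the grey head at the arm's outer end: 34 mm wide across the boom (its x), 36 mm long along it, 46 mm high (52 to 98 mm above the worktop); 190 mm from the swing axis with the arm home. Its -y points outward along the boom. Pinch it across x: button on the -x side, plain ribbed face on the +x side. The tube's mouth is 25 mm behind this point.
- button_face (a point): middle of the white lock button's outer face on the head's -x side: 26 mm long, 30 mm high, standing 7.5 mm out of the head (2.5 mm when in), 24.5 mm from the middle of the head and level with it. Width over button and head: 41.5 mm, 36.5 mm when squeezed; its middle is then 1 mm to the -x side of the middle of the head.
- stop_plate (a point): middle of the upright steel stop plate, 70 mm wide, 4 mm thick, 22 to 84 mm above the worktop, that stands 37 mm outward of the middle of the head and moves with it.
- pointer (a point): tip of the small dark pointer that stands out of the slot on top of the boom and moves with the head, 150 mm behind it; 97 mm above the worktop. Its -y axis points outward along the boom.
- clip_mark (a point): reading edge of the dark marker clip (10 mm wide, with a thumbscrew on its side) that is fixed tight on the boom's scale, at a different mark each time, 45 to 85 mm outward from where the pointer stands at home (scale lines every 10 mm). The arm is right when pointer is at this point. Its -y axis points outward along the boom.
- clip (a joint): position of the marker clip on the scale, m: the extension at which the pointer is level with it. 20 N of friction: it does not move in ordinary handling.
- board: fixed wooden chopping board, 200 x 280 x 15 mm; origin: middle of its underside
- tomato: loose tomato, 75 mm in diameter, 79 mm high, on the far end of the board: bystander. Origin: middle of its underside
- tin: loose small food tin, 57 mm in diameter, 72 mm high, beside the board: bystander. Origin: middle of its underside
- pepper: loose pepper shaker, 44 mm in diameter, 90 mm high, behind the foot plate: bystander. Origin: middle of its underside

How it is judged:
By the outcome, as a careful person would: the job done as asked, in the order asked, and still so for the second after the job is handed in, while the arm keeps its last pose, push and grip.
It also fails if it takes over 35 s, if anything falls off the work surface, if the arm or the gripper's body presses on something with over 40 N, if the wrist force passes 120 N, or if a joint passes its speed limit or range.

## Working session

There is one attempt and no reset: what is moved stays moved. The work goes in short steps, Python scripts to look and compute and a tool call to move; the robot and the scene stay as the last step left them, time stands still between calls to the robot, and variables do not carry over. Pictures are saved under pics/ and viewed, at most 10 in all, crops included, and the job is handed in when it is done.

Besides the shell and the picture viewer there is one more tool, called after "Emit:" as a command line: name --pt "numbers of a row" for each row, then --argument value for the rest. apply_moves: Moves the arm, as the interface text tells. Its arguments: {"type":"object","properties":{"rows":{"type":"array","items":{"type":"array","items":{"type":"number"}}},"claw":{"type":"number"},"newtons":{"type":"number"}},"required":["rows"]}

```bash
mkdir -p pics; cat > h.py <<'E'
import numpy as np, cv2
from scipy.spatial.transform import Rotation as R
from bench import r
def att(f):
    a=np.array(f["attitude"],float)
    return a if a.shape==(3,3) else (R.from_rotvec(a).as_matrix() if a.size==3 else R.from_quat(a).as_matrix())
def ray(f,p):
    K=np.array(f["intrinsics"]);d=np.linalg.inv(K)@[p[0],p[1],1]
    return np.array(f["eye"]),att(f)@(d*[1,-1,-1])
def onz(f,p,z):
    e,d=ray(f,p);return e+d*(z-e[2])/d[2]
def proj(f,P):
    c=att(f).T@(np.array(P)-f["eye"])*[1,-1,-1];q=np.array(f["intrinsics"])@c;return q[:2]/q[2]
def tri(l):
    A=0;b=0
    for f,p in l:
        e,d=ray(f,p);d=d/np.linalg.norm(d);M=np.eye(3)-np.outer(d,d);A=A+M;b=b+M@e
    return np.linalg.solve(A,b)
def save(f,n):cv2.imwrite(n,f["pixels"][:,:,::-1])
E
cat > a.py <<'E'
from h import *
np.set_printoptions(precision=4,suppress=True)
o=r.get_obs();print({k:o[k] for k in("clock","tcp_pos","orientation","grip_width")})
F={n:r.grab_frame(n) for n in("side","top")}
print([k for k in F["top"]],np.shape(F["top"]["attitude"]))
cv2.imwrite("pics/a.png",cv2.resize(np.hstack([F[n]["pixels"] for n in F])[:,:,::-1],(800,300)))
Z=dict(gauge=0,pivot=.075,head=.075,button_face=.075,stop_plate=.053,pointer=.097,clip_mark=.097,board=0,tomato=0,tin=0,pepper=0)
for t,z in Z.items():
    L=[]
    for n in F:
        d=r.landmark_of(F[n],t)
        if d: L.append((F[n],d[0]["point"]));print(t,n,round(d[0]["conf"],2),np.array(d[0]["point"]),onz(*L[-1],z))
    if len(L)==2: print("   tri",tri(L))
E
python3 a.py
```

```text
{'clock': 0.0, 'tcp_pos': array([0.2817, 0.6128, 0.2303]), 'orientation': array([-0.6714, -3.0688,  0.0029]), 'grip_width': 0.0854967037383803}
['pixels', 'intrinsics', 'eye', 'attitude', 'shot'] (3,)
gauge side 0.76 [236.1 176.1] [0.4892 0.2381 0.    ]
gauge top 0.56 [197.8 212.9] [0.4839 0.2354 0.    ]
   tri [0.4863 0.2351 0.0022]
pivot side 0.97 [237.4 153.5] [0.4955 0.2479 0.075 ]
pivot top 0.93 [194.4 205.3] [0.4909 0.2327 0.075 ]
   tri [0.491  0.2303 0.0881]
head side 0.82 [283.1 191.8] [0.5874 0.0743 0.075 ]
head top 0.79 [263.9 175.5] [0.5776 0.0645 0.075 ]
   tri [0.58   0.0644 0.0836]
button_face side 0.42 [274.8 195.5] [0.5638 0.0643 0.075 ]
stop_plate top 0.67 [279.  169.7] [0.6015 0.0262 0.053 ]
pointer side 0.95 [241.2 157.3] [0.4995 0.2013 0.097 ]
pointer top 0.8 [209.1 199.7] [0.503  0.1942 0.097 ]
   tri [0.5    0.1932 0.1038]
clip_mark side 0.45 [261.  169.3] [0.543  0.1439 0.097 ]
clip_mark top 0.42 [233.3 186.9] [0.5384 0.1378 0.097 ]
   tri [0.5395 0.1374 0.102 ]
board side 0.71 [247.3 243.9] [ 0.4814 -0.0173  0.    ]
board top 0.97 [291.1 218.9] [ 0.4825 -0.0149  0.    ]
   tri [ 0.4824 -0.0151 -0.0027]
tomato side 0.68 [278.  272.7] [ 0.5376 -0.1116  0.    ]
tomato top 0.74 [207.3 198.2] [0.5255 0.2135 0.    ]
   tri [ 0.661   0.3092 -0.6373]
tin side 0.63 [191.5 201.3] [ 0.3547  0.1528 -0.    ]
tin top 0.55 [225.4 265.3] [0.3505 0.151  0.    ]
   tri [0.3527 0.151  0.0016]
pepper side 0.62 [221.7 154. ] [0.4592 0.3497 0.    ]
pepper top 0.77 [159.2 219.2] [0.4608 0.3367 0.    ]
   tri [0.4585 0.3332 0.0128]
```

View pics/a.png

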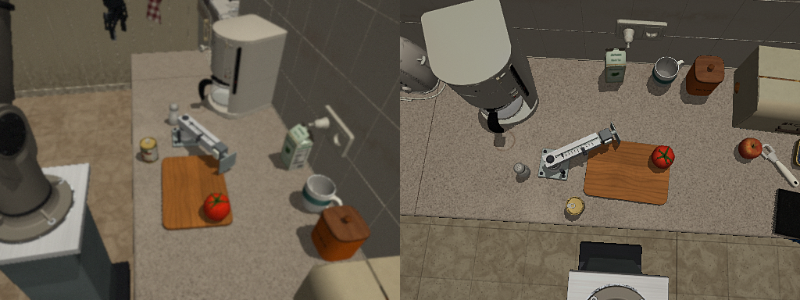

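The top view shows the boom about 0.5 rad off its stop, running from about (548,160) to (615,130). The tomato is at (662,157), the tin at (574,207) and the pepper at (521,171). I'll move to hover over the head.

```bash
cat >> h.py <<'E'
def go(pos,swing,base=None,n=None):
    """print scaled shift & turn from current pose to tool-down pose with tool y along +-head x"""
    o=r.get_obs();p=o["tcp_pos"];Rm=R.from_rotvec(o["orientation"]).as_matrix()
    best=None
    for s in(1,-1):
        y=s*np.array([np.cos(swing),np.sin(swing),0]);z=np.array([0,0,-1.]);T=np.c_[np.cross(y,z),y,z]
        t=R.from_matrix(Rm.T@T).as_rotvec()
        if best is None or np.linalg.norm(t)<np.linalg.norm(best):best=t
    print("to",np.round(pos,4),"row",np.round(Rm.T@(np.array(pos)-p)/.25,3),np.round(best/(np.pi/2),3),"mm",np.linalg.norm(np.array(pos)-p)*1e3,"deg",np.rad2deg(np.linalg.norm(best)))
E
python3 -c "
from h import *
o=r.get_obs();print(R.from_rotvec(o['orientation']).as_matrix().round(3))
go([.58,.065,.22],.5)"
```

```text
[[-0.909  0.418  0.   ]
 [ 0.418  0.909  0.   ]
 [-0.     0.    -1.   ]]
to [0.58  0.065 0.22 ] row [-1.999 -1.495  0.045] [ 0.    -0.     0.407] mm 624.2539432474637 deg 36.66896250416824
```

Emit:
apply_moves --pt "-1 -0.75 0.02 0 0 0" --pt "-1 -0.75 0.02 0 0 0" --pt "-1 -0.75 0.02 0 0 0" --pt "-1 -0.75 0.02 0 0 0" --pt "-1 -0.75 0.02 0 0 0" --claw 1 --newtons 30

```text
clock: 1.82
tcp_pos: [0.4316, 0.3368, 0.2266]
orientation: [0.671, 3.068, 0.001]
contact_force: [0.4, 1.3, 0.3]
grip_width: 0.0853
gripper_force: 0.0
```

Emit:
apply_moves --pt "-0.9 -0.67 0.02 0 0 0.4" --pt "-0.9 -0.67 0.02 0 0 0.4" --pt "-0.9 -0.67 0.02 0 0 0.4" --pt "-0.9 -0.67 0.02 0 0 0.4" --pt "-0.9 -0.67 0.02 0 0 0.4"

```text
clock: 2.45
tcp_pos: [0.5666, 0.0883, 0.2216]
orientation: [1.593, 2.706, -0.001]
contact_force: [-0.2, 1.3, -0.7]
grip_width: 0.0854
gripper_force: 0.0
```

```bash
cat > b.py <<'E'
from h import *
import sys
np.set_printoptions(precision=4,suppress=True)
o=r.get_obs();print({k:o[k] for k in("clock","tcp_pos","orientation","grip_width")})
F={n:r.grab_frame(n) for n in("wrist","top","side")}
save(F["wrist"],sys.argv[1])
Z=dict(pivot=.075,head=.075,button_face=.075,stop_plate=.053,pointer=.097,clip_mark=.097)
for t,z in Z.items():
    for n in F:
        d=r.landmark_of(F[n],t)
        if d: print(t,n,round(d[0]["conf"],2),np.array(d[0]["point"]),onz(F[n],d[0]["point"],z))
go([.58,.065,.22],.5)
E
python3 b.py pics/b.png
```

```text
{'clock': 2.45, 'tcp_pos': array([0.5666, 0.0883, 0.2216]), 'orientation': array([ 1.5935,  2.7056, -0.0007]), 'grip_width': 0.0853708778972054}
pivot wrist 0.55 [261.  226.5] [0.6008 0.0435 0.075 ]
pivot top 0.64 [194.  207.4] [0.4856 0.2332 0.075 ]
pivot side 0.73 [238.1 154.9] [0.4965 0.2412 0.075 ]
head wrist 0.71 [258.4 199.9] [0.585  0.0666 0.075 ]
head top 0.53 [223.8 265.5] [0.3485 0.1483 0.075 ]
head side 0.7 [281.5 194.5] [0.5812 0.0652 0.075 ]
button_face wrist 0.79 [233.1 196.7] [0.5622 0.0577 0.075 ]
button_face side 0.41 [273.4 195.8] [0.5601 0.0638 0.075 ]
stop_plate wrist 0.63 [259.6 224.2] [0.6035 0.0366 0.053 ]
stop_plate side 0.93 [290.6 207.7] [0.5996 0.0373 0.053 ]
pointer wrist 0.8 [254.4  19.2] [0.508  0.1978 0.097 ]
pointer top 0.54 [208.1 197.4] [0.5086 0.1972 0.097 ]
pointer side 0.61 [243.1 155.2] [0.506  0.2097 0.097 ]
clip_mark wrist 0.62 [258.8 223. ] [0.5921 0.0542 0.097 ]
clip_mark side 0.61 [257.1 170.3] [0.5322 0.1414 0.097 ]
to [0.58  0.065 0.22 ] row [-0.124 -0.002  0.005] [-0.    -0.     0.007] mm 31.136689542780086 deg 0.6595439040831799
```

View pics/b.png

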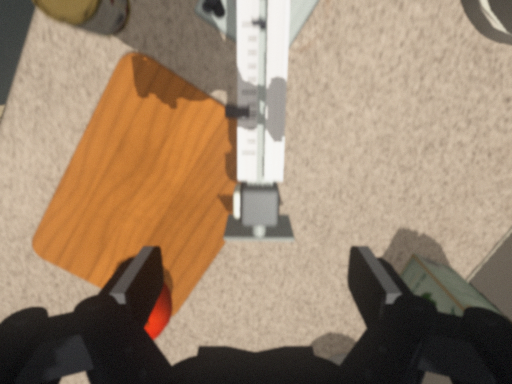

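Wrist view: boom straight along column ~262, pointer ~(259,22), clip ~(237,112), head ~(259,205), button at left (237,204), stop plate at row ~228. I'll zoom in on the scale for the clip's reading edge.

```bash
python3 - <<'E'
from h import *
np.set_printoptions(precision=4,suppress=True)
f=r.grab_frame("wrist")
c=f["pixels"][0:240,210:310][:,:,::-1]
c=np.rot90(c);cv2.imwrite("pics/c.png",cv2.resize(c,(800,333),interpolation=cv2.INTER_CUBIC))
L={}
for k,p,z in(("ptr",(259.5,22),.097),("clip",(259.5,112),.094),("head",(259,205),.098),("mouth",(259.5,182),.092),("tube",(262.5,100),.092)):
    L[k]=onz(f,p,z);print(k,L[k])
print(np.linalg.norm(L["head"]-L["ptr"]),np.linalg.norm(L["clip"]-L["ptr"]))
d=L["head"]-L["ptr"];print("swing",np.arctan2(d[0],-d[1]))
for t in("clip_mark","pointer"):
  for F in (f,): print(t,[(round(x["conf"],2),np.round(x["point"])) for x in r.landmark_of(F,t)])
print([(x["conf"],x["rect"]) for x in r.search_frame(f,"clip")])
E
```

```text
ptr [0.5102 0.2019 0.097 ]
clip [0.5429 0.1443 0.094 ]
head [0.582  0.0743 0.098 ]
mouth [0.5729 0.0915 0.092 ]
tube [0.5404 0.1538 0.092 ]
0.14644733255768724 0.0662904226083171
swing 0.5127419692777936
clip_mark [(0.68, array([251., 114.]))]
pointer [(0.66, array([255.,  26.]))]
[(0.8, [225.5, 106.9, 29.4, 15.8])]
```

View pics/c.png

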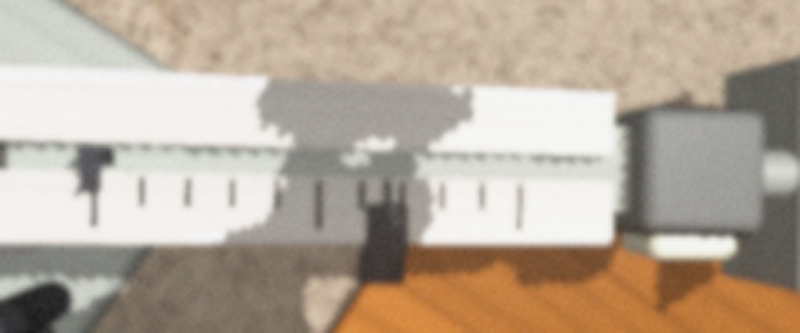

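```bash
python3 - <<'E'
from h import *
np.set_printoptions(precision=4,suppress=True)
f=r.grab_frame("wrist")
a=onz(f,(120,68),.015);b=onz(f,(46,218),.015);d=b-a
print("board edge angle",np.arctan2(d[0],-d[1]))
g=lambda x,y,z:onz(f,(310-y/3.333,x/3.333),z)
P=g(92,160,.097);C=g(387,170,.097);H=g(701,170,.098);t0=g(94,170,.092);t60=g(362,170,.092);t100=g(519,170,.092)
n=np.linalg.norm
print(P,C,H);print("ptr-clip",n(C-P),"ptr-head",n(H-P),"t60",n(t60-t0),"t100",n(t100-t0))
u=t100-t0;u/=n(u);print("swing",np.arctan2(u[0],-u[1]),"C from t0",(C-t0)@u,"P",(P-t0)@u, "left/right clip edge",(g(362,170,.097)-t0)@u,(g(408,170,.097)-t0)@u)
piv=H-.19*u;print("pivot",piv, t0-.04*u)
go([H[0],H[1],.22],np.arctan2(u[0],-u[1]))
E
```

```text
board edge angle -0.06765424042140276
[0.5137 0.1995 0.097 ] [0.544  0.1415 0.097 ] [0.5845 0.0699 0.098 ]
ptr-clip 0.06549988593752958 ptr-head 0.14771258694056713 t60 0.0602048438935611 t100 0.09980462665241438
swing 0.5154108596309952 C from t0 0.0658503227921732 P 0.00038966862641747645 left/right clip edge 0.059888105784323804 0.07092307501159995
pivot [0.4909 0.2352 0.098 ] [0.4919 0.2336 0.092 ]
to [0.5845 0.0699 0.22  ] row [-0.116  0.023  0.005] [-0.    -0.    -0.002] mm 29.698599639416443 deg 0.21701917941626903
```

Emit:
apply_moves --pt "-0.118 0.022 0 0 0 0" --pt "-0.118 0.022 0 0 0 0" --pt "-0.118 0.022 0.2 0 0 0" --pt "-0.118 0.022 0.3 0 0 0" --pt "-0.118 0.022 0.3 0 0 0"

```text
clock: 4.38
tcp_pos: [0.5826, 0.0698, 0.1444]
orientation: [-1.585, -2.709, 0.005]
contact_force: [-0.3, 0.0, 0.9]
grip_width: 0.0854
gripper_force: 0.0
```

```bash
python3 - <<'E'
from h import *
np.set_printoptions(precision=4,suppress=True)
f=r.grab_frame("wrist");save(f,"pics/d.png")
for t,z in(("head",.075),("button_face",.075),("stop_plate",.053)):
    for x in r.landmark_of(f,t)[:1]:print(t,x["conf"],x["point"],onz(f,x["point"],z))
print(proj(f,[.585,.0691,.098]))
go([.585,.0691,.05],.5154)
E
```

```text
head 0.83 [252.3, 205.8] [0.5847 0.0662 0.075 ]
button_face 0.76 [215.5, 201.5] [0.5605 0.0562 0.075 ]
[254.4699 215.0334]
to [0.585  0.0691 0.05  ] row [-0.001 -0.004  0.391] [ 0.002  0.    -0.002] mm 97.83698546785504 deg 0.2555165113439085
```

View pics/d.png

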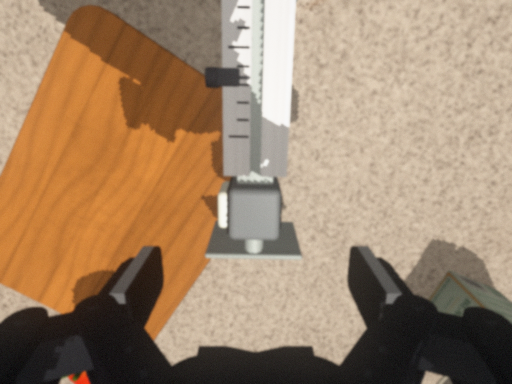

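The head is at (254,212), midway between the fingers at columns 160 and 350, so I can descend straddling it.

Emit:
apply_moves --pt "0 -0.004 0.15 0 0 0" --pt "0 -0.004 0.3 0 0 0" --pt "0 -0.004 0.38 0 0 0" --pt "0 -0.004 0.38 0 0 0"

```text
clock: 5.08
tcp_pos: [0.5833, 0.0689, 0.0509]
orientation: [-1.587, -2.71, 0.001]
contact_force: [0.6, 0.1, -0.1]
grip_width: 0.0853
gripper_force: 0.0
```

```bash
python3 - <<'E'
from h import *
o=r.get_obs();p=np.array(o["tcp_pos"]);Rm=R.from_rotvec(o["orientation"]).as_matrix()
print(p,Rm.round(3))
piv=np.array([.4914,.2344,0])
v=p-piv; print("radius",np.hypot(v[0],v[1]),"ang",np.arctan2(v[0],-v[1]))
for a in (-.1,-.2,-.3,-.4,-.5,-.583):
    Z=R.from_rotvec([0,0,a]).as_matrix()
    d=Z@(v*[1,1,0])-v*[1,1,0]
    # +x finger needs extra travel 22mm in -x(head) direction
    s=.5154+a;
    e=d+.0*np.array([np.cos(s),np.sin(s),0])
    print(a,"row",np.round(Rm.T@e/.25,3),np.round(Rm.T@[0,0,a]/(np.pi/2),3),"headx dir",np.round(Rm.T@[np.cos(s),np.sin(s),0],3))
E
```

```text
[0.58326755 0.0689123  0.05090565] [[-0.49   0.872 -0.001]
 [ 0.872  0.49  -0.   ]
 [ 0.    -0.001 -1.   ]]
radius 0.18927711373516226 ang 0.5067749434723006
-0.1 row [ 0.004 -0.076  0.   ] [-0.     0.     0.064] headx dir [-0.096  0.995 -0.001]
-0.2 row [ 0.016 -0.15   0.   ] [-0.     0.     0.127] headx dir [-0.195  0.981 -0.001]
-0.3 row [ 0.035 -0.224  0.   ] [-0.     0.     0.191] headx dir [-0.292  0.956 -0.001]
-0.4 row [ 0.061 -0.295  0.   ] [-0.     0.     0.255] headx dir [-0.386  0.923 -0.001]
-0.5 row [ 0.094 -0.363  0.001] [-0.     0.     0.318] headx dir [-0.476  0.879 -0.001]
-0.583 row [ 0.127 -0.416  0.001] [-0.     0.     0.371] headx dir [-0.547  0.837 -0.001]
```

Emit:
apply_moves --pt "0 0 0 0 0 0" --pt "0 0 0 0 0 0" --pt "0 -0.015 0 0 0 0" --pt "0 -0.03 0 0 0 0" --pt "0 -0.045 0 0 0 0" --claw 0.7

```text
clock: 5.7
tcp_pos: [0.5735, 0.0632, 0.0514]
orientation: [1.587, 2.711, 0.0]
contact_force: [-0.1, -0.9, 0.0]
grip_width: 0.0601
gripper_force: 0.0
```

Emit:
apply_moves --pt "0.002 -0.04 0 0 0 0.03" --pt "0.006 -0.08 0 0 0 0.064" --pt "0.013 -0.12 0 0 0 0.096" --pt "0.023 -0.155 0 0 0 0.127" --pt "0.032 -0.19 0 0 0 0.16"

```text
clock: 6.32
tcp_pos: [0.5278, 0.0471, 0.0513]
orientation: [-1.918, -2.488, -0.0]
contact_force: [0.4, 1.5, -0.0]
grip_width: 0.0596
gripper_force: 0.3
```

```bash
cat > s.py <<'E'
from h import *
np.set_printoptions(precision=4,suppress=True)
o=r.get_obs();p=np.array(o["tcp_pos"]);Rm=R.from_rotvec(o["orientation"]).as_matrix()
y=Rm[:,1];y=y*np.sign(y[0]);print("tool ang",np.arctan2(y[1],y[0]),o["grip_width"],o["contact_force"],o["clock"])
v=p-[.4914,.2344,0];print("radius",np.hypot(v[0],v[1]),"ang",np.arctan2(v[0],-v[1]))
f=r.grab_frame("wrist")
for t,z in(("head",.075),("button_face",.075),("pointer",.097),("clip_mark",.097)):
    for x in r.landmark_of(f,t)[:1]:
        P=onz(f,x["point"],z);w=P-[.4914,.2344,0];print(t,round(x["conf"],2),np.round(x["point"]),P,"rad",np.hypot(w[0],w[1]),"ang",np.arctan2(w[0],-w[1]))
import sys
if len(sys.argv)>1:save(f,sys.argv[1])
E
python3 s.py pics/e.png
```

```text
tool ang 0.25704400049043097 0.059579271165532625 [ 0.3926  1.4544 -0.0222] 6.325
radius 0.1908227563939541 ang 0.19199773398092873
head 0.93 [285. 277.] [0.5429 0.0502 0.075 ] rad 0.19124809705552082 ang 0.27273399310596785
button_face 0.56 [225. 272.] [0.5177 0.046  0.075 ] rad 0.1902012835239329 ang 0.13874523436198227
clip_mark 0.86 [281.  56.] [0.5157 0.1315 0.097 ] rad 0.10575140436128737 ang 0.23193956995378273
```

View pics/e.png

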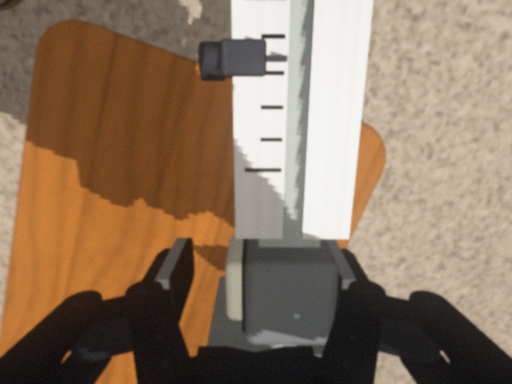

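The right finger is against the plain face at (340,275) and the clip's reading line is between the 60 and 70 mm ticks. I'll keep swinging.

Emit:
apply_moves --pt "0.004 -0.046 0 0 0 0.038" --pt "0.012 -0.091 0 0 0 0.076" --pt "0.021 -0.135 0 0 0 0.115" --pt "0.034 -0.179 0 0 0 0.153" --pt "0.049 -0.22 0 0 0 0.19"

```text
clock: 7.2
tcp_pos: [0.4725, 0.0448, 0.0514]
orientation: [2.265, 2.176, 0.001]
contact_force: [0.8, -0.1, -0.9]
grip_width: 0.0597
gripper_force: 0.3
```

```bash
python3 s.py
```

```text
tool ang -0.03989946890657284 0.05965314806899934 [ 0.7773 -0.1454 -0.938 ] 7.2
radius 0.1905751926702069 ang -0.09918902803785282
button_face 0.63 [286. 275.] [0.4885 0.0451 0.075 ] rad 0.18929848354872736 ang -0.015172836499422162
clip_mark 0.72 [277.  56.] [0.4847 0.13   0.097 ] rad 0.10460070916492259 ang -0.06437817001007133
```

Emit:
apply_moves --pt "0.001 -0.01 0 0 0 0.008" --pt "0.002 -0.02 0 0 0 0.016" --pt "0.003 -0.03 0 0 0 0.018"

```text
clock: 7.82
tcp_pos: [0.4655, 0.0457, 0.0515]
orientation: [2.294, 2.145, 0.002]
contact_force: [6.6, -0.4, -5.1]
grip_width: 0.0599
gripper_force: 3.3
```

Emit:
apply_moves --pt "0 0.02 0 0 0 0" --pt "0 0.04 0 0 0 0" --pt "0 0.04 0 0 0 0" --pt "0 0.04 0 0 0 0" --claw 0.54

```text
clock: 8.32
tcp_pos: [0.4738, 0.0452, 0.051]
orientation: [-2.293, -2.146, 0.002]
contact_force: [-0.1, 0.9, 0.3]
grip_width: 0.0462
gripper_force: 0.0
```

```bash
python3 s.py pics/f.png
```

```text
tool ang -0.06629712127968612 0.04622600770439172 [-0.0846  0.8896  0.3185] 8.325
radius 0.19004435164250658 ang -0.09257753109824875
head 0.79 [267. 276.] [0.4815 0.0455 0.075 ] rad 0.18915139201708323 ang -0.05215853728965002
button_face 0.9 [207. 275.] [0.4563 0.0477 0.075 ] rad 0.18996269247049324 ang -0.18569484926566412
clip_mark 0.97 [252.  56.] [0.4813 0.1304 0.097 ] rad 0.10447764109533465 ang -0.09711814327923798
```

View pics/f.png

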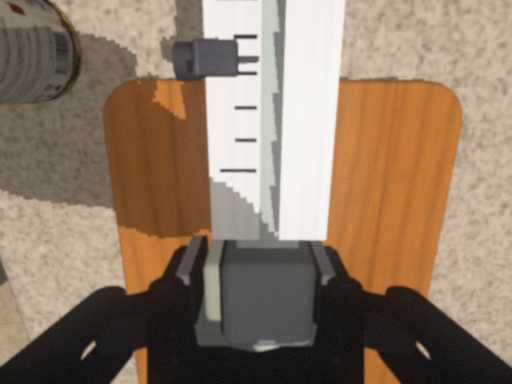

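The boom lies square over the board, with the head between the fingers and the button at (213,280) still out. Now I'll squeeze, with a light bias toward the stop.

Emit:
apply_moves --pt "0 -0.004 0 0 0 0" --pt "0 -0.004 0 0 0 0" --pt "0 -0.004 0 0 0 0" --pt "0 -0.004 0 0 0 0" --pt "0 -0.004 0 0 0 0" --claw 0.0 --newtons 40

```text
clock: 9.2
tcp_pos: [0.4781, 0.0449, 0.0524]
orientation: [2.288, 2.143, 0.009]
contact_force: [11.2, -2.9, -3.7]
grip_width: 0.0341
gripper_force: 42.4
```

```bash
python3 s.py
```

```text
tool ang -0.06541291052936184 0.034116693996031386 [11.2308 -2.8889 -3.6767] 9.2
radius 0.1899632979541112 ang -0.06992726093568863
head 0.56 [256. 274.] [0.481  0.0457 0.075 ] rad 0.1889955072809712 ang -0.05528484820630921
button_face 0.27 [25. 51.] [0.4074 0.1389 0.075 ] rad 0.12714597286860702 ang -0.7214346142539052
clip_mark 0.7 [237.  58.] [0.4807 0.1303 0.097 ] rad 0.10464690881466515 ang -0.10219827835394578
```

Emit:
apply_moves --pt "-0.03 0 0 0 0 0" --pt "-0.08 0 0 0 0 0" --pt "-0.13 0 0 0 0 0" --pt "-0.18 0 0 0 0 0" --pt "-0.22 0 0 0 0 0"

```text
clock: 10.07
tcp_pos: [0.4742, -0.0091, 0.0523]
orientation: [2.288, 2.146, 0.009]
contact_force: [9.5, 3.1, -2.4]
grip_width: 0.0339
gripper_force: 41.3
```

Emit:
apply_moves --pt "-0.02 0 0 0 0 0" --pt "-0.036 0 0 0 0 0" --pt "-0.036 0 0 0 0 0" --pt "-0.036 0 0 0 0 0"

```text
clock: 10.58
tcp_pos: [0.4736, -0.0178, 0.0523]
orientation: [2.288, 2.146, 0.008]
contact_force: [9.5, 0.6, -2.9]
grip_width: 0.0337
gripper_force: 41.2
```

```bash
python3 s.py pics/g.png; python3 -c "
import cv2;i=cv2.imread('pics/g.png')[0:200,170:350];cv2.imwrite('pics/g2.png',cv2.resize(i,(540,600),interpolation=cv2.INTER_CUBIC))"
```

```text
tool ang -0.06413200847097425 0.03374659127008461 [ 9.535   0.6438 -2.9062] 10.575
radius 0.25282145949070806 ang -0.07052258342599838
head 0.74 [257. 276.] [ 0.4768 -0.0182  0.075 ] rad 0.25298539100640716 ang -0.05760251149004181
clip_mark 0.21 [343. 352.] [ 0.5085 -0.0397  0.097 ] rad 0.27461110729749555 ang 0.06225481151175007
```

View pics/g2.png

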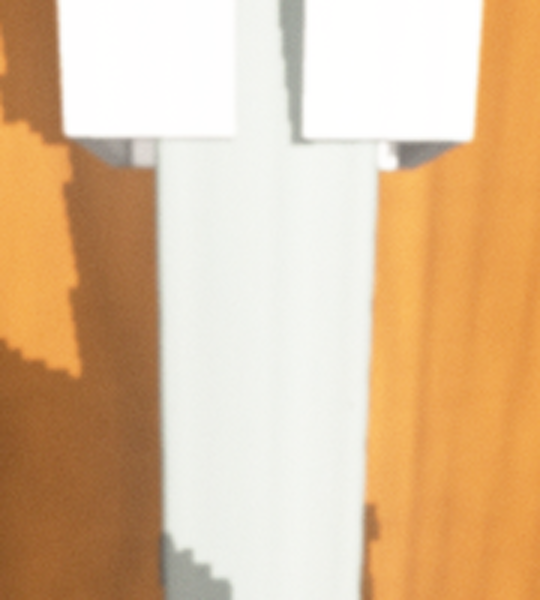

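Only the tube's mouth (row ~46) and the bare arm show here; the pointer is out of view. I'll measure the extension from the mouth and check it in the fixed cameras.

```bash
cat > m.py <<'E'
from h import *
np.set_printoptions(precision=4,suppress=True)
piv=np.array([.4914,.2344,0]);u=np.array([np.sin(-.066),-np.cos(-.066),0])
f=r.grab_frame("wrist");o=r.get_obs()
g=cv2.cvtColor(f["pixels"],cv2.COLOR_RGB2GRAY).astype(float)
def edge(im,c,a,b):
    p=im[a:b,c-4:c+5].mean(1);d=np.abs(np.diff(p));k=d.argmax();s=slice(max(k-2,0),k+3);return a+.5+(np.arange(len(d))[s]*d[s]).sum()/d[s].sum()
e1=edge(g,195,30,65) if False else 45.7
M=onz(f,(256,45.7),.092);print("mouth rad",(M-piv)@u,"tcp rad",(o["tcp_pos"]-piv)@u,"mouth->tcp",(o["tcp_pos"]-M)@u)
# earlier frame f.png: same camera mounted on the tool; shift camera
sh=np.array([.4738,.0452,.0510])-o["tcp_pos"]
f2=dict(f);f2["eye"]=np.array(f["eye"])+sh
M2=onz(f2,(256,240),.092);print("before: mouth rad",(M2-piv)@u,"mouth->tcp",(np.array([.4738,.0452,.051])-M2)@u)
L=[]
for n in("top","side"):
    F=r.grab_frame(n);w=[]
    for t in("pointer","clip_mark"):
        d=r.landmark_of(F,t)
        if d:
            P=onz(F,d[0]["point"],.097);w.append(P);print(n,t,round(d[0]["conf"],2),np.round(d[0]["point"],1),"rad",(P-piv)@u)
    q=proj(F,[.484,.13,.095]).astype(int);c=F["pixels"][max(q[1]-30,0):q[1]+30,q[0]-40:q[0]+40][:,:,::-1]
    L.append(cv2.resize(c,(800,600) if 0 else (400,300),interpolation=cv2.INTER_CUBIC))
cv2.imwrite("pics/i.png",np.hstack(L))
E
python3 m.py
```

```text
mouth rad 0.16374785817444396 tcp rad 0.2527523140166337 mouth->tcp 0.08900445584218976
before: mouth rad 0.16375447747618907 mouth->tcp 0.026194351348318188
top pointer 0.85 [232.  209.3] rad 0.09784594392259195
top clip_mark 0.54 [289.2 218.9] rad 0.23764792342495358
```

View pics/i.png

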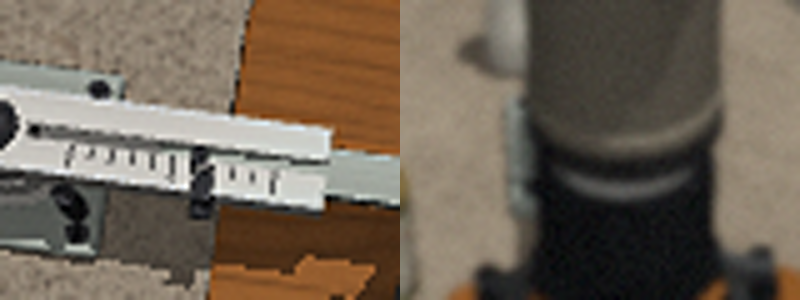

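The top view shows the pointer merging with the clip at about (203,160). The mouth gives an extension of 62.8 mm and the TCP gives 62.9 mm, against a clip at about 65.7 mm, so I need another ~2.8 mm.

Emit:
apply_moves --pt "-0.006 0 0 0 0 0" --pt "-0.011 0 0 0 0 0" --pt "-0.011 0 0 0 0 0" --pt "-0.011 0 0 0 0 0" --pt "-0.011 0 0 0 0 0"

```text
clock: 11.8
tcp_pos: [0.4734, -0.0205, 0.0523]
orientation: [2.288, 2.146, 0.008]
contact_force: [9.4, 2.2, -2.1]
grip_width: 0.0339
gripper_force: 41.1
```

```bash
python3 - <<'E'
from h import *
o=r.get_obs();u=np.array([np.sin(-.066),-np.cos(-.066),0]);print(o["tcp_pos"],"ext",(o["tcp_pos"]-[.4781,.0449,0])@u,"lat",(o["tcp_pos"]-[.4781,.0449,0])@[np.cos(-.066),np.sin(-.066),0],o["contact_force"],o["grip_width"])
i=cv2.imread("pics/f.png");g=cv2.cvtColor(i,cv2.COLOR_BGR2GRAY)
f=r.grab_frame("wrist");f2=dict(f);f2["eye"]=np.array(f["eye"])+np.array([.4738,.0452,.0510])-o["tcp_pos"]
p=g[:250,241:249].mean(1);print([(k,int(p[k])) for k in range(25,250) if p[k]<p[k-1] and p[k]<=p[k+1] and p[k]<185])
q=lambda row,z,c=246:(onz(f2,(c,row),z)-[.4914,.2344,0])@u
for row in(36.5,73,107,140,170):print(row,q(row,.092))
for row in(57,58,59):print("line",row,q(row,.097,250),q(row,.092,250))
p=g[30:90,250:257].mean(1);print(p.astype(int))
# mouth row now
p=cv2.cvtColor(f["pixels"],cv2.COLOR_RGB2GRAY)[20:60,200:215].mean(1);print(20+np.abs(np.diff(p)).argmax())
E
```

```text
[ 0.47335715 -0.02045697  0.0523202 ] ext 0.06552747603425035 lat -0.00042209300772665554 [ 9.44975313  2.17844953 -2.13874553] 0.03388582681043494Traceback (most recent call last):
  File "<stdin>", line 5, in <module>
IndexError: index 250 is out of bounds for axis 0 with size 250
```

```bash
python3 - <<'E'
from h import *
o=r.get_obs();u=np.array([np.sin(-.066),-np.cos(-.066),0])
g=cv2.cvtColor(cv2.imread("pics/f.png"),cv2.COLOR_BGR2GRAY)
f=r.grab_frame("wrist");f2=dict(f);f2["eye"]=np.array(f["eye"])+np.array([.4738,.0452,.0510])-o["tcp_pos"]
q=lambda row,z,c=246:(onz(f2,(c,row),z)-[.4914,.2344,0])@u*1e3
print(g[25:90,244:252].mean(1).astype(int),g[25:90,252:258].mean(1).astype(int))
for row in(36.5,73,107,140,170):print(row,q(row,.092))
for row in(57,58,59):print("line",row,q(row,.097,250))
E
```

```text
[238 238 237 238 237 238 238 234 219 168  99  59  73 131 197 231 237 238
 238 237 238 238 238 238 238 238 238 238 237 232 201 140 100  92  93  91
 100 138 189 225 236 238 238 238 235 221 172 106  73 114 185 229 237 239
 239 239 239 239 239 239 239 239 239 239 239] [237 237 237 237 237 237 237 234 220 178 120  90 101 148 201 230 237 237
 237 238 237 238 238 238 237 238 238 237 237 231 201 142 102  95  96  95
 111 158 210 233 237 238 238 238 235 223 183 129 104 135 193 230 237 239
 239 239 239 239 239 239 239 239 239 239 239]
36.5 98.64149052803498
73 108.58402215619348
107 118.44450247694782
140 128.62152568095962
170 138.44082477346393
line 57 104.56077129161984
line 58 104.82093116792075
line 59 105.08154824922379
```

Emit:
apply_moves --pt "-0.002 0 0 0 0 0" --pt "-0.002 0 0 0 0 0" --pt "-0.002 0 0 0 0 0" --pt "-0.002 0 0 0 0 0"

```text
clock: 12.4
tcp_pos: [0.4733, -0.0209, 0.0523]
orientation: [2.288, 2.146, 0.008]
contact_force: [9.5, 2.1, -2.7]
grip_width: 0.0337
gripper_force: 41.1
```

```bash
python3 - <<'E'
from h import *
o=r.get_obs();u=np.array([np.sin(-.066),-np.cos(-.066),0]);print("ext",(o["tcp_pos"]-[.4781,.0449,0])@u,o["contact_force"],o["gripper_force"],o["clock"])
print(r.hand_in())
E
```

```text
ext 0.06596729719694254 [ 9.47762219  2.12623514 -2.72332611] 41.074458360672 12.4
the job is handed in; nothing more can be done
None
```

I handed the job in at 12.4 s with the boom pressed on its stop pin, the button squeezed in and the arm held out at about 66 mm, against a clip reading of about 66 mm; the hand-in gave no verdict, and I had no close view of the pointer at the clip.

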